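# Put four mixed-up bench things back in their own dishes

## Task

The small things on the bench have been put back in each other's dishes: get each one into its own, with the brown bottle in the round dish, the relay in the square tray, the bolt in the hexagonal dish and the oil dropper in the oblong tray. Every dish holds only one thing, so use the free cork pad to park a thing on the way. Each must end up standing upright in the middle of its dish, and none may be knocked over on the way.

Things in the scene. Friction and masses are not known exactly. Their poses are not given: they have to be found in the camera images.
- brown_bottle: brown bottle with a black cap: round, 33 mm across and 68 mm tall; the body is 33 mm wide up to 40 mm, then narrows to the 22 mm cap. Loose, stands upright in one of the dishes at the start (never its own), within 5 mm of its middle. Origin at the centre of its underside, z up. About 0.07 kg.
- relay: black relay: a plain upright block 28 x 28 mm and 24 mm tall, x and y square to its sides, so it is best gripped with the fingers closing along its x or y. Loose, stands upright in one of the dishes at the start (never its own), within 5 mm of its middle. Origin at the centre of its underside, z up. About 0.03 kg.
- hex_bolt: grey steel bolt standing on its hexagonal head, threaded shank up: head 19 mm across and 7 mm tall at the bottom, shank 10 mm across up to 37 mm. Loose, stands upright in one of the dishes at the start (never its own), within 5 mm of its middle. Origin at the centre of its underside, z up. Grip it by the shank. About 0.045 kg.
- oil_dropper: small cream-coloured dropper bottle with a pointed red nozzle: round, 28 mm across up to 36 mm, 63 mm tall with the nozzle. Loose, stands upright in one of the dishes at the start (never its own), within 5 mm of its middle. Origin at the centre of its underside, z up. About 0.03 kg.
- round_dish: round shallow dish, 74 mm across outside and 68 mm inside, fixed to the bench; bright aluminium rim with a flat cork-lined floor. Rim 3 mm thick, its top 8 mm above the bench; the floor's top is 3 mm above the bench. Origin at the centre of its underside, on the bench (z = 0), z up. The brown bottle's place.
- square_tray: square shallow tray, 72 mm wide outside and 66 mm inside, fixed to the bench; bright aluminium rim with a flat cork-lined floor. Rim 3 mm thick, its top 8 mm above the bench; the floor's top is 3 mm above the bench. Origin at the centre of its underside, on the bench (z = 0), z up. x and y square to its sides. The relay's place.
- hex_dish: hexagonal shallow dish, 72 mm across the flats outside and 66 mm inside, fixed to the bench; bright aluminium rim with a flat cork-lined floor. Rim 3 mm thick, its top 8 mm above the bench; the floor's top is 3 mm above the bench. Origin at the centre of its underside, on the bench (z = 0), z up. The bolt's place.
- oblong_tray: oblong rectangular shallow tray, 60 x 90 mm outside and 54 x 84 mm inside, fixed to the bench; bright aluminium rim with a flat cork-lined floor. Rim 3 mm thick, its top 8 mm above the bench; the floor's top is 3 mm above the bench. Origin at the centre of its underside, on the bench (z = 0), z up. x along its short side, y along its long side. The dropper bottle's place.
- cork_pad: flat round rimless cork pad, 80 mm across, 4 mm thick, fixed, empty at the start: the free spot to park one thing. Origin at the centre of its underside, z up. Dishes and pad trade places from start to start, middles 80 mm or more apart. A wall shelf (board 0.23 m up) at the rear right and a pipe along the back: rise to 0.4 m from the start, and cross between dishes in straight lines, not wide arcs.
Mind the look-alikes: they are no part of the job. Of the things that look like the relay, the smaller one is meant.

How it is judged:
By the outcome, as a careful person would: the job done as asked, in the order asked, and still so for the second after the job is handed in, with the robot touching nothing.
It also fails if it takes over 131 s, if anything falls off the work surface, if the arm or the gripper's body presses on something with over 40 N, if the wrist force passes 120 N, or if a joint passes its speed limit or range.

## Robot

A 6-joint arm with a two-finger parallel gripper is mounted at the origin on the work surface; the furniture and walls round the work are solid. World frame = base frame: x ahead of the robot, y to its left, z up, the work surface at z = 0. Lengths are in m, angles in rad, forces in N, time in s.
With the tool pointing down it reaches from about 0.25 to 0.725 m from the base axis. Payload 4 kg.
Tool frame: the origin (TCP) lies on the front face of the gripper's body, between the roots of the fingers; the fingertips stand 73 mm ahead of it and the grasp point (between the pads) lies 54 mm ahead of it; z points along the fingers, y is the line along which they close (so a half turn about z gives the same grasp; the last joint's range is limited). The gripper opens to 85 mm and grips with 20 to 120 N. Pads are 22 mm wide; open, the fingers measure 114 mm over their backs; the gripper's body (76 mm by 85 mm) begins 54 mm behind the grasp point. The pads swing forward as they close: fully open they stand 13 mm farther back than shut.
Start: joints at [-1.285, 0.241, 0.005, 1.335, 0, 1.571], TCP at [0.141, -0.48, 0.304] pointing down, gripper open.
Joint ranges: [-2.72, 2.72], [-1.05, 1.87], [-1.09, 1.28], [-1.99, 2.15], [-1.42, 1.44], [-3.14, 3.14]. Speed limits (rad/s): [2.79, 2.79, 3.14, 3.14, 3.14, 3.14].

## Interface

Orientations are given as a unit quaternion [x, y, z, w].
In Python, from workcell import bot gives the robot as it stands. The module is installed in compiled form; this text tells all that it offers.
- The arm moves only by the tool step_arm, never from a script. Its argument "rows" is a list of rows, each a list of 2 entries, a list of its own where there are three numbers: the shift along the tool's x, y, z in mm, then the turn about the tool's z in degrees. A call has 1 to 12 rows; each row is the pose to reach, as a shift and turn from the pose commanded when the call began, along the tool's axes at that moment; what a row does not reach only later rows make up. A row lasts 1/8 s, in which the tool goes at most 62.5 mm and 10.7 degrees, less where a joint would pass 70% of its speed; a pose out of reach is approached as far as the arm can. A call with a gripper value outside its range is refused whole. "claw" is the gripper's target within -1 to 1 (shut at 1, half-way at 0, fully open at -1), set as the call begins (left out, the last holds). The fingers move at their own pace and stop on an object; the grip force is fixed at half the most. Time passes only in rows, so rows that repeat a pose let the fingers close. It gives the time, the measured TCP pose, the force, the opening and the grip force at its end, in the units of the state.
- bot.get_obs(): the state, without advancing time (a new reading comes with each control period).
- bot.camera(name): name is "scene" or "top" or "wrist"; returns (picture, depth): 480x640x3 uint8, red, green, blue; 480x640 float32, m along the optical axis (not along the pixel's ray), 0 where there is no reading.
- bot.camera_params(name): a dict with "fx", "fy", "cx", "cy" (pixels), "pose" (4x4, takes a point from camera to world coordinates). Camera axes: x right, y up, looking along -z (the intrinsics and any distortion apply to the point x, -y, -z); pixel columns grow to the right and rows downward; lengths in m; the calibration is good to about 2 mm. The wrist camera is an equidistant fisheye: a pixel r from the principal point sees the ray r / f radians off the axis. A picture is of the moment at which its call begins: read the wrist's pose just before it. camera_params takes no time and is no camera call; for the wrist camera it gives the pose at the moment of the call.
- bot.job_done(): hands the job in; it is judged then, once.
Trained networks look in the newest picture that a camera, given by its name, has taken for a name from the list of things; names that differ only in an ending like _2 or _b are one class to them, and where a whole thing is asked for, a point or a joint stands for the part that bears it (a point fixed in the world has none). Each returns a list of dicts, best first, with "score" (0 to 1); they miss things now and then, are a little off and sometimes report something else, mostly with a low value. They report only what shows in the picture. A call takes as long as a camera call. They do not tell look-alikes from the thing itself.
- bot.trace(target, camera): "pixels" (480x640 bool, what is visible of it) and "uv" ([column, row] in pixels, amid what is visible of it).
The state is a dict: "clock": time; "joint_pos": joint angles; "joint_vel": joint speeds; "tau": joint torques, N m; "eef_pos": TCP position; "tool_rot": TCP orientation; "ft_force": force on the tool from outside, world axes, zero at the start; "ft_torque": the same for the moment, N m; "grip_width": finger opening in m; "grasp_force": force on a finger pad.
Only numpy, scipy, OpenCV 4.12 (cv2) and the standard library are available. Lean on these libraries where they do the work, as an engineer would, in place of code of your own. Each camera call takes 0.05 s, during which the arm holds its last target. There are 200 camera calls.

## Working session

There is one attempt and no reset: what is moved stays moved. The work goes in short steps, Python scripts to look and compute and a tool call to move; the robot and the scene stay as the last step left them, time stands still between calls to the robot, and variables do not carry over. Pictures are saved under pics/ and viewed, at most 14 in all, crops included, and the job is handed in when it is done.

Besides the shell and the picture viewer there is one more tool, called as name(argument=value, ...), one argument or row to a line, values as JSON. step_arm: Moves the arm, as the interface text tells. Its arguments: {"type":"object","properties":{"rows":{"type":"array"},"claw":{"type":"number"}},"required":["rows"]}

```bash
mkdir -p pics
cat > h.py <<'E'
import numpy as np,cv2
from workcell import bot
from scipy.spatial.transform import Rotation as R
def pts(name,d):
    p=bot.camera_params(name); v,u=np.mgrid[0:480,0:640]
    x=(u-p['cx'])/p['fx']*d; y=(v-p['cy'])/p['fy']*d
    P=np.stack([x,-y,-d],-1)@p['pose'][:3,:3].T+p['pose'][:3,3]
    return P
E
python3 - <<'E'
from h import *
o=bot.get_obs();print(o['clock'],o['eef_pos'],o['tool_rot'],o['grip_width'])
print({k:v for k,v in bot.camera_params('top').items()})
for c in ['top','scene']:
    im,d=bot.camera(c);cv2.imwrite(f'pics/{c}0.png',im[...,::-1]);np.save(f'{c}.npy',d)
    P=pts(c,d)
    for n in ['brown_bottle','relay','hex_bolt','oil_dropper','round_dish','square_tray','hex_dish','oblong_tray','cork_pad']:
        for r in bot.trace(n,c)[:4]:
            m=r['pixels']&(d>0)
            q=P[m]; 
            if len(q): print(c,n,round(r['score'],2),np.round(r['uv']),len(q),np.round(q.min(0),3),np.round(q.max(0),3),np.round(np.median(q,0),3))
E
```

```text
0.0 [ 0.14083433 -0.4792697   0.30303494] [ 9.89806739e-01  1.42413489e-01 -1.31722688e-04 -1.00005754e-03] 0.08575194781598486
{'fx': 478.4862518736123, 'fy': 478.4862518736123, 'cx': 326.39218530731796, 'cy': 235.73014037350302, 'pose': array([[-0.02024054,  0.99781544, -0.06288613,  0.33630906],
       [-0.99977681, -0.02058101, -0.00477086, -0.04024936],
       [-0.0060547 ,  0.06277553,  0.99800931,  0.97114109],
       [ 0.        ,  0.        ,  0.        ,  1.        ]])}
top brown_bottle 0.63 [479. 234.] 326 [ 0.375 -0.348  0.004] [ 0.407 -0.32   0.076] [ 0.39  -0.329  0.053]
top relay 0.67 [410. 215.] 223 [ 0.415 -0.222  0.001] [ 0.452 -0.187  0.032] [ 0.431 -0.204  0.027]
top relay 0.64 [194. 309.] 456 [ 0.229  0.209 -0.002] [0.271 0.257 0.037] [0.253 0.226 0.031]
top hex_bolt 0.47 [278. 217.] 56 [0.426 0.051 0.006] [0.441 0.067 0.043] [0.432 0.058 0.014]
top oil_dropper 0.69 [290. 163.] 183 [0.527 0.023 0.003] [0.553 0.049 0.068] [0.537 0.034 0.04 ]
top round_dish 0.69 [413. 221.] 834 [ 0.397 -0.246 -0.002] [ 0.471 -0.172  0.028] [ 0.432 -0.212  0.004]
top round_dish 0.65
[... 1027 characters left out ...]
] 504 [ 0.119 -0.389 -0.003] [0.435 0.065 0.376] [ 0.381 -0.324  0.004]
scene round_dish 0.82 [376. 216.] 504 [ 0.393 -0.246 -0.001] [ 0.468 -0.169  0.012] [ 0.422 -0.202  0.004]
scene square_tray 0.94 [423. 194.] 459 [ 0.352 -0.375 -0.001] [ 0.433 -0.296  0.011] [ 0.381 -0.323  0.004]
scene hex_dish 0.6 [250. 253.] 690 [ 0.497 -0.007 -0.002] [0.575 0.077 0.024] [0.529 0.043 0.004]
scene oblong_tray 0.84 [271. 286.] 1272 [ 0.394  0.015 -0.001] [0.467 0.11  0.029] [0.426 0.068 0.004]
scene oblong_tray 0.69 [380. 213.] 581 [ 0.393 -0.256 -0.002] [ 0.475 -0.169  0.028] [ 0.423 -0.202  0.004]
scene cork_pad 0.82 [325. 246.] 969 [ 0.393 -0.119 -0.002] [ 0.475 -0.032  0.009] [ 0.432 -0.07   0.004]
```

Run:
```python
from h import *
im=cv2.imread('pics/top0.png');a=cv2.resize(im[130:340,170:520],None,fx=2.2,fy=2.2,interpolation=cv2.INTER_CUBIC)
cv2.imwrite('pics/topc.png',a)
```

```text
(no output)
```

View pics/topc.png

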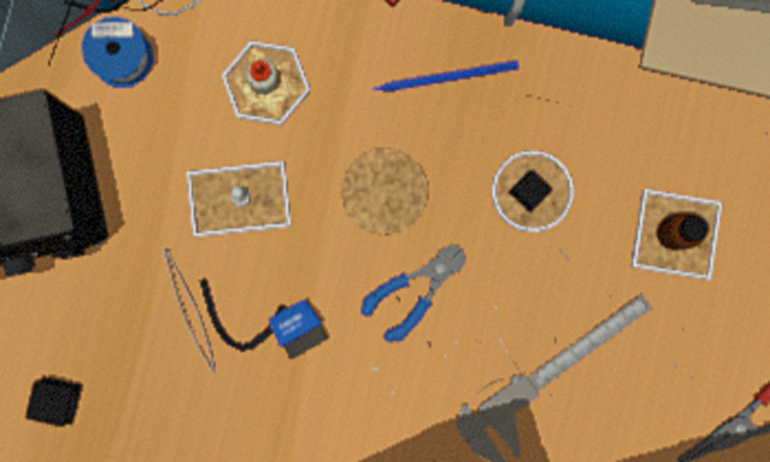

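View pics/scene0.png

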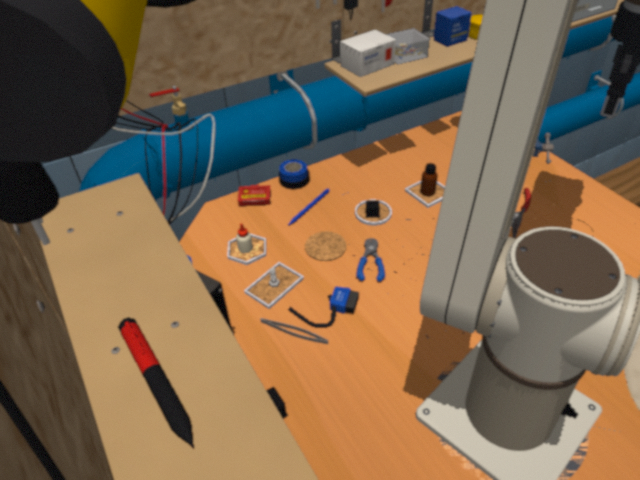

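Relay look-alikes in the top view are a small black block in the round dish (410,215), a larger loose black block (194,309) and the big black box at left (about 200,215). I choose (410,215), because it is the smaller of the blocks at about 28 mm and stands in a dish. The bottle is in the square tray (479,234), the bolt in the oblong tray (278,217) and the dropper in the hex dish (290,163). The pad at (345,216) is empty.

```bash
cat >> h.py <<'E'
def ray(name,uv,z):
    p=bot.camera_params(name); uv=np.asarray(uv,float).reshape(-1,2)
    c=np.stack([(uv[:,0]-p['cx'])/p['fx'],-(uv[:,1]-p['cy'])/p['fy'],-np.ones(len(uv))],-1)@p['pose'][:3,:3].T
    o=p['pose'][:3,3]; return (o+c*((z-o[2])/c[:,2])[:,None])[:,:2]
def rect(q): 
    (c,s,a)=cv2.minAreaRect((q*1000).astype(np.float32)); return np.round(c,1),np.round(s,1),round(a,1)
E
python3 - <<'E'
from h import *
im=cv2.imread('pics/top0.png');d=np.load('top.npy');P=pts('top',d)
hsv=cv2.cvtColor(im,cv2.COLOR_BGR2HSV);white=(hsv[...,1]<60)&(hsv[...,2]>150)
v,u=np.nonzero(white);W=ray('top',np.c_[u,v],.008)
for n,c in dict(round=(.434,-.209),square=(.3905,-.3395),hexd=(.5385,.0345),oblong=(.432,.0615)).items():
    e=np.linalg.norm(W-c,axis=1); k=(e<.056)&(e>.024)
    print(n,k.sum(),rect(W[k]),'circ',np.round(cv2.minEnclosingCircle((W[k]*1000).astype(np.float32)),1) if 0 else cv2.minEnclosingCircle((W[k]*1000).astype(np.float32)))
bot.camera('top')
for n,zt in dict(relay=.027,brown_bottle=.071,oil_dropper=.066,hex_bolt=.040).items():
    r=bot.trace(n,'top')[0]; m=r['pixels']; v,u=np.nonzero(m)
    h=P[...,2]; t=m&(abs(h-zt)<.007); vt,ut=np.nonzero(t)
    print(n,len(u),len(ut),'top',rect(ray('top',np.c_[ut,vt],zt)) if len(ut) else '', 'bot-all',rect(ray('top',np.c_[u,v],zt)))
r=bot.trace('cork_pad','top')[0]['pixels'];v,u=np.nonzero(r);print('pad',cv2.minEnclosingCircle((ray('top',np.c_[u,v],.004)*1000).astype(np.float32)),ray('top',np.c_[u,v],.004).mean(0))
E
```

```text
round 220 (array([ 432.6, -208.7]), array([73.1, 74.4]), 25.3) circ ((432.5570068359375, -208.45046997070312), 37.643733978271484)
square 248 (array([ 390. , -339.4]), array([72.8, 72.9]), 79.3) circ ((390.31707763671875, -338.6672668457031), 49.890541076660156)
hexd 226 (array([538.1,  34.8]), array([81.5, 72.4]), 19.3) circ ((538.0323486328125, 34.986412048339844), 40.753780364990234)
oblong 270 (array([430.8,  61.6]), array([60.8, 90.1]), 5.1) circ ((430.9510498046875, 61.47426223754883), 53.012001037597656)
relay 414 295 top (array([251.1, 229.1]), array([38.6, 35.3]), 76.5) bot-all (array([251.9, 226.7]), array([42.9, 38.9]), 76.5)
brown_bottle 333 117 top (array([ 391. , -336.3]), array([22.6, 20.7]), 88.8) bot-all (array([ 389.5, -325.2]), array([31.4, 44.2]), 16.1)
oil_dropper 196 10 top (array([540.2,  35.6]), array([6.9, 4.1]), 43.6) bot-all (array([531.5,  34.8]), array([26.8, 29.1]), 89.1)Traceback (most recent call last):
  File "<stdin>", line 10, in <module>
IndexError: list index out of range
```

```bash
cat >> h.py <<'E'
def go(x,y,z,yaw=None):
    "print shift mm (tool axes) and turn deg to reach TCP x,y,z (m), tool-x yaw deg"
    o=bot.get_obs(); r=R.from_quat(o['tool_rot']).as_matrix()
    s=r.T@(np.array([x,y,z])-o['eef_pos'])*1000; y0=np.degrees(np.arctan2(r[1,0],r[0,0]))
    print(round(o['clock'],2),'pos',np.round(o['eef_pos'],4),'yaw',round(y0,1),'tilt',np.round(r[2],3),'shift',np.round(s,1),'turn',None if yaw is None else round(-((yaw-y0+90)%180-90),1),'w',round(o['grip_width'],4),'F',np.round(o['ft_force'],1))
E
python3 -c "
from h import *
go(.44,-.02,.40,0)"
```

```text
1.25 pos [ 0.141  -0.4797  0.3039] yaw 16.4 tilt [-0. -0. -1.] shift [ 416.5 -356.7  -96.1] turn 16.4 w 0.0853 F [-0.  -0.3  0.5]
```

step_arm(
  rows=[
    [[0, 0, -50], 0],
    [[0, 0, -97], 0],
    [[0, 0, -97], 0],
  ],
  claw=-1,
)

```text
clock: 1.62
eef_pos: [0.1413, -0.481, 0.4051]
tool_rot: [0.99, 0.142, 0.001, 0.004]
ft_force: [-0.7, -0.3, -0.7]
grip_width: 0.0858
grasp_force: 0.0
```

step_arm(
  rows=[
    [[40, -34, 0], 2],
    [[80, -69, 0], 4],
    [[121, -104, 0], 6],
    [[161, -138, 0], 8],
    [[202, -173, 0], 10],
    [[243, -208, 0], 12],
    [[283, -243, 0], 14],
    [[324, -277, 0], 16],
    [[370, -317, 0], 16.4],
    [[416, -357, 0], 16.4],
    [[416, -357, 0], 16.4],
    [[416, -357, 0], 16.4],
  ],
)

```text
clock: 3.12
eef_pos: [0.439, -0.0199, 0.4001]
tool_rot: [1.0, 0.0, -0.001, 0.0]
ft_force: [-0.1, 0.2, -0.2]
grip_width: 0.0852
grasp_force: 0.0
```

```bash
cat >> h.py <<'E'
def wray(uv,z,p):
    uv=np.asarray(uv,float).reshape(-1,2); a=(uv[:,0]-p['cx'])/p['fx']; b=(uv[:,1]-p['cy'])/p['fy']
    r=np.hypot(a,b)+1e-9; s=np.sin(r)/r
    c=np.stack([a*s,-b*s,-np.cos(r)],-1)@p['pose'][:3,:3].T; o=p['pose'][:3,3]
    return (o+c*((z-o[2])/c[:,2])[:,None])[:,:2]
E
python3 - <<'E'
from h import *
go(.431,.0615,.18,0)
p=bot.camera_params('wrist');print(p['fx'],p['pose'][:3].round(3).tolist())
im,d=bot.camera('wrist');cv2.imwrite('pics/w1.png',im[...,::-1])
hsv=cv2.cvtColor(im,cv2.COLOR_RGB2HSV)
white=(hsv[...,1]<60)&(hsv[...,2]>150)
v,u=np.nonzero(white);W=wray(np.c_[u,v],.008,p)
for n,c in dict(round=(.433,-.2085),square=(.390,-.339),hexd=(.538,.0345),oblong=(.431,.0615)).items():
    e=np.linalg.norm(W-c,axis=1); k=(e<.058)&(e>.024)
    if k.sum()>10: print(n,k.sum(),rect(W[k]))
for n,zt in dict(relay=.027,brown_bottle=.071,oil_dropper=.066,hex_bolt=.040).items():
    for r in bot.trace(n,'wrist')[:2]:
        print(n,round(r['score'],2),np.round(r['uv']),r['pixels'].sum(),wray(r['uv'],zt/2,p).round(4))
E
```

```text
3.12 pos [ 0.439  -0.0199  0.4001] yaw 0.0 tilt [-0.002  0.    -1.   ] shift [ -7.5 -81.5 220.1] turn 0.0 w 0.0852 F [-0.1  0.2 -0.2]
371.64829954431775 [[-0.0, 0.947, 0.32, 0.522], [-1.0, 0.0, -0.0, -0.022], [-0.0, -0.32, 0.947, 0.471]]
round 312 (array([ 432.2, -209.4]), array([72.7, 71.8]), 4.3)
square 248 (array([ 389.8, -340.2]), array([72.2, 72. ]), 79.0)
hexd 460 (array([538.3,  35.2]), array([72. , 81.1]), 49.0)
oblong 498 (array([430.9,  61.7]), array([60.2, 90.1]), 5.0)
relay 0.89 [457. 193.] 570 [[ 0.4333 -0.2052]]
relay 0.59 [155. 312.] 839 [[0.2524 0.2236]]
brown_bottle 0.71 [541. 231.] 848 [[ 0.389  -0.3357]]
oil_dropper 0.79 [269. 103.] 442 [[0.5424 0.0344]]
hex_bolt 0.45 [254. 192.] 169 [[0.4327 0.0564]]
```

View pics/w1.png

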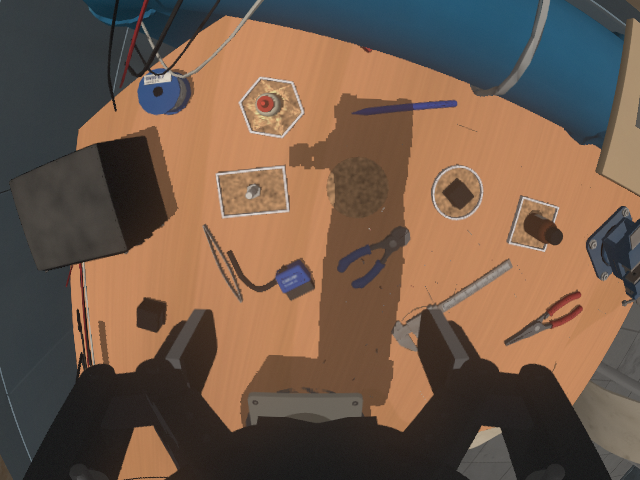

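The wrist view shows both black blocks, the dish one at (457,193) and the bigger loose one at (151,314). The bolt is at (254,192), the dropper at (269,103) and the bottle at (541,231). The dish sizes and centres agree with the top view to about 1 mm.

step_arm(
  rows=[
    [[-3, -38, 50], 0],
    [[-6, -77, 100], 0],
    [[-6, -77, 150], 0],
    [[-6, -77, 200], 0],
    [[-6, -77, 200], 0],
  ],
)

```text
clock: 4.0
eef_pos: [0.4316, 0.0219, 0.198]
tool_rot: [1.0, 0.019, -0.005, -0.013]
ft_force: [-0.6, -0.2, -0.0]
grip_width: 0.0856
grasp_force: 0.0
```

```bash
cat > look.py <<'E'
from h import *
import sys
# look.py thing : footprint of thing from the wrist depth/trace
def look(n,save=None,k=0):
    p=bot.camera_params('wrist'); im,d=bot.camera('wrist')
    if save: cv2.imwrite(save,im[...,::-1])
    v,u=np.mgrid[0:480,0:640]; a=(u-p['cx'])/p['fx'];b=(v-p['cy'])/p['fy'];r=np.hypot(a,b)+1e-9;t=np.tan(r)/r
    P=np.stack([a*t*d,-b*t*d,-d],-1)@p['pose'][:3,:3].T+p['pose'][:3,3]
    for q in bot.trace(n,'wrist')[:3]:
        m=q['pixels']&(d>0); X=P[m]; print(n,round(q['score'],2),np.round(q['uv']),m.sum(),'zmax',np.percentile(X[:,2],98).round(3))
        for lo,hi in [(.006,.012),(.012,.02),(.02,.03),(.03,.037),(.037,.045),(.045,.06),(.06,.075)]:
            k=(X[:,2]>lo)&(X[:,2]<hi)
            if k.sum()>8: print('  z',lo,hi,k.sum(),rect(X[k,:2]))
    return im,P
if __name__=='__main__': look(sys.argv[1],sys.argv[2] if len(sys.argv)>2 else None)
E
python3 look.py hex_bolt pics/w2.png
python3 - <<'E'
from h import *
go(.4325,.0575,.086,0)
d=np.load('top.npy');P=pts('top',d)
k=(d>0)&(P[...,2]>.09)&(P[...,0]>.25)&(P[...,1]<-.3);X=P[k]
print(k.sum(),X.min(0),X.max(0))
k=(d>0)&(P[...,2]>.02)&(P[...,0]>.25)&(P[...,0]<.5)&(P[...,1]<-.36)&(P[...,2]<.2);X=P[k];print(len(X),X.min(0),X.max(0))
E
```

```text
hex_bolt 0.55 [267. 228.] 585 zmax 0.042
  z 0.006 0.012 237 (array([434.5,  59.4]), array([17.9, 15.4]), 67.9)
  z 0.012 0.02 59 (array([436.3,  59.7]), array([15. , 11.1]), 85.5)
  z 0.02 0.03 57 (array([435.9,  58.1]), array([10.4,  4. ]), 57.2)
  z 0.03 0.037 52 (array([436.3,  58.6]), array([9.4, 4.1]), 66.6)
  z 0.037 0.045 172 (array([433.9,  59.6]), array([8.9, 8.9]), 62.9)
hex_bolt 0.43 [633. 300.] 516 zmax 0.01
  z 0.006 0.012 179 (array([ 375.5, -305.6]), array([55.9, 27. ]), 26.8)
4.1 pos [0.4353 0.0222 0.202 ] yaw 2.2 tilt [ 0.    -0.026 -1.   ] shift [ -1.5 -32.3 116.9] turn 2.2 w 0.0853 F [ 0.7 -0.5 -0.2]
22258 [ 0.30410605 -0.57835272  0.09000198] [ 0.65937609 -0.30000924  0.50076769]
3507 [ 0.25067699 -0.62497544  0.02003116] [ 0.42461301 -0.46721629  0.09540774]
```

Run:
```python
from h import *
o=bot.get_obs();print(np.round(o['joint_pos'],3),np.round(o['joint_vel'],3),np.round(o['tau'],1));go(.434,.0595,.2,0)
```

```text
[ 0.037  0.192 -0.338  1.041  0.026  3.141] [ 0.005 -0.024  0.046 -0.    -0.001  0.   ] [  0.  -30.8  21.1   0.1   0.1  -0. ]
4.1 pos [0.4353 0.0222 0.202 ] yaw 2.2 tilt [ 0.    -0.026 -1.   ] shift [  0.1 -37.3   3. ] turn 2.2 w 0.0853 F [ 0.7 -0.5 -0.2]
```

View pics/w2.png

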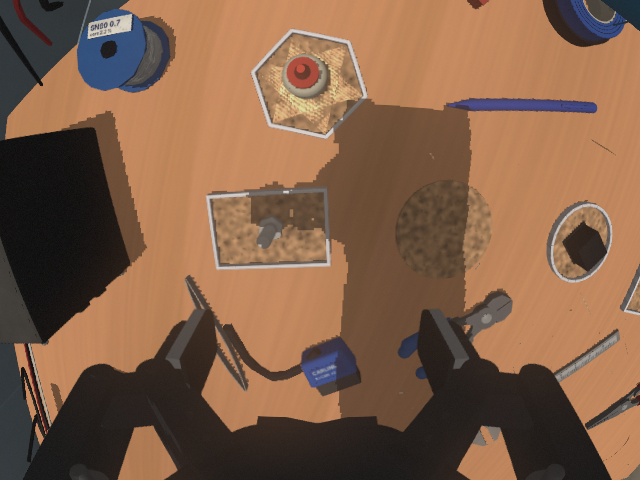

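The bolt in the oblong tray is at (267,228), and joint 6 has reached its limit (yaw = q1 − q6 + π). I'll turn away from the limit.

step_arm(
  rows=[
    [[0, 0, 0], -10],
    [[0, 0, 0], -20],
    [[0, 0, 0], -30],
    [[0, 0, 0], -30],
    [[0, 0, 0], -30],
  ],
)

```text
clock: 4.72
eef_pos: [0.4359, 0.0226, 0.2025]
tool_rot: [0.961, 0.276, 0.005, -0.012]
ft_force: [0.2, 0.5, -0.2]
grip_width: 0.0851
grasp_force: 0.0
```

```bash
python3 look.py hex_bolt; python3 -c "
from h import *
go(.434,.0595,.12,30)"
```

```text
hex_bolt 0.73 [274. 214.] 512 zmax 0.042
  z 0.006 0.012 200 (array([434.1,  59.5]), array([16.3, 15.8]), 85.5)
  z 0.012 0.02 54 (array([433.2,  59.8]), array([15. , 11.6]), 89.8)
  z 0.02 0.03 45 (array([436. ,  59.5]), array([10. ,  4.4]), 88.2)
  z 0.03 0.037 34 (array([436.2,  59.7]), array([4.3, 9.9]), 1.2)
  z 0.037 0.045 177 (array([434.1,  59.5]), array([9.1, 9.1]), 25.1)
4.83 pos [0.4353 0.0227 0.2017] yaw 32.2 tilt [ 0.014 -0.022 -1.   ] shift [ 17.3 -30.   82.7] turn 2.2 w 0.0854 F [-0.6 -0.3 -0.8]
```

step_arm(
  rows=[
    [[9, -15, 20], 0],
    [[17.3, -30, 45], 0],
    [[17.3, -30, 83], 0],
    [[17.3, -30, 83], 0],
  ],
)

```text
clock: 5.32
eef_pos: [0.4311, 0.0594, 0.1169]
tool_rot: [0.961, 0.278, -0.0, -0.013]
ft_force: [-0.7, 0.1, 1.3]
grip_width: 0.0856
grasp_force: 0.0
```

```bash
python3 look.py hex_bolt; python3 -c "
from h import *
go(.434,.0595,.086)"
```

```text
hex_bolt 0.95 [319. 283.] 1357 zmax 0.042
  z 0.006 0.012 506 (array([433.7,  60.7]), array([16.4, 17.9]), 38.4)
  z 0.012 0.02 135 (array([433.7,  60.5]), array([12.1, 15.1]), 24.5)
  z 0.02 0.03 145 (array([435.7,  60.6]), array([ 5.3, 10. ]), 25.9)
  z 0.03 0.037 129 (array([435.9,  61.3]), array([4.9, 9.9]), 36.6)
  z 0.037 0.045 356 (array([434.2,  60. ]), array([8.8, 9.6]), 5.0)
5.42 pos [0.4335 0.0594 0.1194] yaw 32.2 tilt [ 0.012 -0.023 -1.   ] shift [ 0.   1.  33.4] turn None w 0.0854 F [ 1.  -0.   1.4]
```

```bash
sed -i "s/    s=r.T@(np.array(\[x,y,z\])-o\['eef_pos'\])\*1000/    s=r.T@(np.array([x,y,z-.054])-o['eef_pos']-.054*r[:,2])*1000/" h.py; python3 -c "
from h import *
go(.434,.0600,.086)
print(R.from_quat(bot.get_obs()['tool_rot']).as_matrix()[:,2])"
```

```text
5.42 pos [0.4335 0.0594 0.1194] yaw 32.2 tilt [ 0.012 -0.023 -1.   ] shift [-0.4  1.8 33.4] turn None w 0.0854 F [ 1.  -0.   1.4]
[-0.0017887   0.02596799 -0.99966117]
```

step_arm(
  rows=[
    [[0, 1.5, 20], 0],
    [[0, 1.5, 33], 0],
    [[0, 1.5, 33], 0],
  ],
)

```text
clock: 5.8
eef_pos: [0.4339, 0.0589, 0.0858]
tool_rot: [0.961, 0.278, 0.003, -0.013]
ft_force: [-0.2, -0.9, 0.9]
grip_width: 0.0857
grasp_force: 0.0
```

step_arm(
  rows=[
    [[0, 0, 0], 0],
    [[0, 0, 0], 0],
    [[0, 0, 0], 0],
    [[0, 0, 0], 0],
    [[0, 0, 0], 0],
    [[0, 0, 0], 0],
  ],
  claw=1,
)

```text
clock: 6.55
eef_pos: [0.4342, 0.0591, 0.086]
tool_rot: [0.961, 0.278, 0.003, -0.013]
ft_force: [-1.2, -0.6, 3.9]
grip_width: 0.0079
grasp_force: 58.5
```

```bash
python3 -c "
from h import *
go(.437,-.0745,.087)
im,d=bot.camera('wrist');cv2.imwrite('pics/w3.png',im[...,::-1])"
```

```text
6.55 pos [0.4342 0.0591 0.086 ] yaw 32.3 tilt [ 0.013 -0.023 -1.   ] shift [-69.6 115.7  -4.5] turn None w 0.0079 F [-1.2 -0.6  3.9]
```

View pics/w3.png

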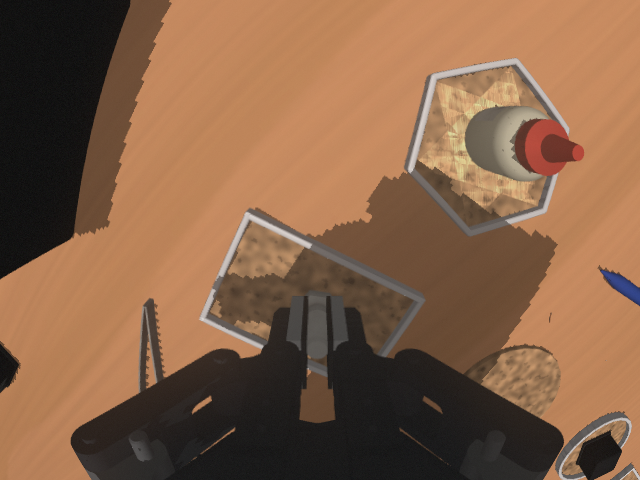

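The bolt is gripped by the shank at (318,325). I'll lift it and carry it to the pad.

step_arm(
  rows=[
    [[0, 0, -30], 0],
    [[0, 0, -60], 0],
    [[-23, 38.5, -60], 0],
    [[-46, 77, -60], 0],
    [[-69.5, 115.5, -60], 0],
    [[-69.5, 115.5, -60], 0],
    [[-69.5, 115.5, -35], 0],
    [[-69.5, 115.5, -15], 0],
    [[-69.5, 115.5, -5], 0],
    [[-69.5, 115.5, -5], 0],
    [[-69.5, 115.5, -5], 0],
  ],
)

```text
clock: 7.98
eef_pos: [0.4372, -0.0753, 0.0874]
tool_rot: [0.96, 0.278, 0.003, -0.013]
ft_force: [0.4, -0.9, -0.4]
grip_width: 0.008
grasp_force: 58.8
```

```bash
python3 -c "
from h import *
go(.437,-.0745,.087)"
```

```text
7.97 pos [ 0.4372 -0.0753  0.0874] yaw 32.3 tilt [ 0.013 -0.023 -1.   ] shift [-0.4  0.5  0.4] turn None w 0.008 F [ 0.4 -0.9 -0.4]
```

step_arm(
  rows=[
    [[0, 0, 0.4], 0],
    [[0, 0, 0.4], 0],
    [[0, 0, 0.4], 0],
    [[0, 0, 0.4], 0],
    [[0, 0, 0.4], 0],
    [[0, 0, 0.4], 0],
    [[0, 0, -30], 0],
    [[0, 0, -60], 0],
    [[0, 0, -90], 0],
    [[0, 0, -90], 0],
  ],
  claw=-1,
)

```text
clock: 9.22
eef_pos: [0.4388, -0.0785, 0.1795]
tool_rot: [0.961, 0.278, 0.005, -0.011]
ft_force: [1.1, -0.0, 0.0]
grip_width: 0.0854
grasp_force: 0.0
```

```bash
python3 look.py hex_bolt;python3 look.py oil_dropper; python3 -c "
from h import *
go(.539,.035,.175)"
```

```text
hex_bolt 0.93 [313. 248.] 697 zmax 0.043
  z 0.006 0.012 187 (array([436.9, -75.1]), array([16.2, 17.9]), 14.2)
  z 0.012 0.02 141 (array([437.5, -74.8]), array([14.7, 17.1]), 28.6)
  z 0.02 0.03 68 (array([439.7, -73.8]), array([3.9, 9.9]), 28.9)
  z 0.03 0.037 53 (array([439.3, -73.8]), array([ 4.7, 10.1]), 33.1)
  z 0.037 0.045 224 (array([437.6, -75.3]), array([9. , 9.5]), 3.0)
oil_dropper 0.7 [253.  19.] 1951 zmax 0.063
  z 0.006 0.012 70 (array([537. ,  27.2]), array([ 8.7, 25.4]), 66.0)
  z 0.012 0.02 137 (array([537.1,  28. ]), array([ 9.8, 26.2]), 65.7)
  z 0.02 0.03 192 (array([537. ,  28.5]), array([10.6, 27.1]), 63.9)
  z 0.03 0.037 239 (array([537.6,  31.1]), array([16.1, 27.8]), 58.4)
  z 0.037 0.045 582 (array([537.6,  33.3]), array([18.6, 26.5]), 44.1)
  z 0.045 0.06 629 (array([538.3,  35. ]), array([13.6, 18.9]), 27.9)
  z 0.06 0.075 69 (array([539.4,  34.8]), array([3. , 6.5]), 38.2)
9.43 pos [ 0.4362 -0.078   0.1762] yaw 32.2 tilt [ 0.011 -0.024 -1.   ] shift [146.6 -39.3   3.8] turn None w 0.0858 F [-0.4  0.   0.4]
```

step_arm(
  rows=[
    [[36, -10, 0], 0],
    [[73, -20, 0], 0],
    [[110, -30, 0], 0],
    [[146.5, -39, 0], 0],
    [[146.5, -39, 0], 0],
    [[146.5, -39, 0], 0],
  ],
)

```text
clock: 10.18
eef_pos: [0.539, 0.0329, 0.1786]
tool_rot: [0.961, 0.278, 0.001, -0.013]
ft_force: [-1.5, 0.4, -0.0]
grip_width: 0.085
grasp_force: 0.0
```

```bash
python3 look.py oil_dropper; python3 -c "
from h import *
go(.539,.035,.085)"
```

```text
oil_dropper 0.8 [318. 248.] 2024 zmax 0.066
  z 0.006 0.012 55 (array([550.3,  40.5]), array([ 8.1, 24.8]), 21.6)
  z 0.012 0.02 125 (array([548.5,  41.9]), array([10.8, 26.9]), 32.7)
  z 0.02 0.03 165 (array([548.5,  41. ]), array([11.2, 27.3]), 27.9)
  z 0.03 0.037 222 (array([543.3,  38.7]), array([22.2, 27.2]), 41.7)
  z 0.037 0.045 583 (array([543.1,  37.7]), array([22.5, 26.4]), 26.1)
  z 0.045 0.06 706 (array([540.9,  37. ]), array([18.3, 18.7]), 78.6)
  z 0.06 0.075 138 (array([541.8,  37. ]), array([5.9, 6.1]), 33.8)
10.28 pos [0.5391 0.0324 0.1792] yaw 32.2 tilt [ 0.011 -0.024 -1.   ] shift [-0.2  1.3 94.2] turn None w 0.0854 F [-0.2 -0.3 -0.3]
```

step_arm(
  rows=[
    [[3, 1, 35], 0],
    [[3, 1, 70], 0],
    [[3, 1, 94], 0],
    [[3, 1, 94], 0],
    [[3, 1, 94], 0],
  ],
)

```text
clock: 10.9
eef_pos: [0.5434, 0.0358, 0.087]
tool_rot: [0.961, 0.277, 0.003, -0.013]
ft_force: [0.2, -0.7, 0.9]
grip_width: 0.0851
grasp_force: 0.0
```

step_arm(
  rows=[
    [[0, 0, 0], 0],
    [[0, 0, 0], 0],
    [[0, 0, 0], 0],
    [[0, 0, 0], 0],
    [[0, 0, 0], 0],
    [[0, 0, 0], 0],
  ],
  claw=1,
)

```text
clock: 11.65
eef_pos: [0.5434, 0.0363, 0.0867]
tool_rot: [0.961, 0.278, 0.003, -0.013]
ft_force: [-0.9, 0.5, 5.9]
grip_width: 0.0254
grasp_force: 58.9
```

```bash
python3 -c "
from h import *
go(.431,.0617,.0855)"
```

```text
11.65 pos [0.5434 0.0363 0.0867] yaw 32.3 tilt [ 0.013 -0.022 -1.   ] shift [-82.2 -80.2   1.9] turn None w 0.0254 F [-0.9  0.5  5.9]
```

step_arm(
  rows=[
    [[0, 0, -30], 0],
    [[0, 0, -60], 0],
    [[-26, -27, -60], 0],
    [[-53, -54, -60], 0],
    [[-81, -80, -60], 0],
    [[-81, -80, -60], 0],
    [[-81, -80, -35], 0],
    [[-81, -80, -12], 0],
    [[-81, -80, 0.4], 0],
    [[-81, -80, 0.4], 0],
    [[-81, -80, 0.4], 0],
  ],
)

```text
clock: 13.02
eef_pos: [0.4326, 0.0606, 0.0865]
tool_rot: [0.961, 0.278, 0.003, -0.013]
ft_force: [0.1, 0.1, -0.4]
grip_width: 0.0257
grasp_force: 60.5
```

```bash
python3 look.py oil_dropper pics/w4.png; python3 -c "
from h import *
go(.431,.0617,.0867)"
```

```text
oil_dropper 0.69 [318. 338.] 5932 zmax 0.067
  z 0.006 0.012 234 (array([427.6,  47.9]), array([52.4, 22.9]), 61.7)
  z 0.012 0.02 425 (array([439.4,  64.8]), array([ 9.5, 25.9]), 32.3)
  z 0.02 0.03 657 (array([439.8,  64.5]), array([ 9.3, 25.7]), 30.9)
  z 0.03 0.037 646 (array([434.6,  65. ]), array([15.9, 29.2]), 57.4)
  z 0.037 0.045 1566 (array([433.8,  61. ]), array([22.4, 26. ]), 34.8)
  z 0.045 0.06 1922 (array([432.4,  59.5]), array([18.6, 18.8]), 34.4)
  z 0.06 0.075 453 (array([432.7,  59.3]), array([6.4, 6.5]), 83.6)
13.12 pos [0.4323 0.0606 0.0865] yaw 32.2 tilt [ 0.013 -0.023 -1.   ] shift [-1.3 -0.4 -0.2] turn None w 0.0254 F [ 0.2 -0.1 -0.6]
```

View pics/w4.png

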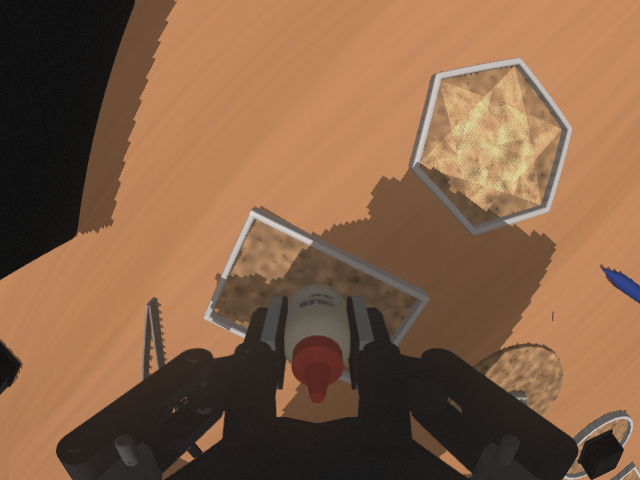

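step_arm(
  rows=[
    [[0, 0, 0], 0],
    [[0, 0, 0], 0],
    [[0, 0, 0], 0],
    [[0, 0, 0], 0],
    [[0, 0, 0], 0],
    [[0, 0, 0], 0],
    [[0, 0, -30], 0],
    [[0, 0, -60], 0],
    [[0, 0, -90], 0],
    [[0, 0, -90], 0],
  ],
  claw=-1,
)

```text
clock: 14.38
eef_pos: [0.4337, 0.0585, 0.1786]
tool_rot: [0.961, 0.278, 0.006, -0.012]
ft_force: [1.1, -0.3, -1.0]
grip_width: 0.0852
grasp_force: 0.0
```

```bash
python3 look.py oil_dropper; python3 -c "
from h import *
go(.4375,-.0752,.087)"
```

```text
oil_dropper 0.69 [316. 256.] 2062 zmax 0.067
  z 0.006 0.012 68 (array([423.6,  61.4]), array([41.5, 24.4]), 3.2)
  z 0.012 0.02 136 (array([437.8,  64.8]), array([11.1, 27. ]), 33.3)
  z 0.02 0.03 177 (array([437.7,  63.9]), array([11.9, 27.5]), 28.8)
  z 0.03 0.037 232 (array([435.2,  60. ]), array([18.6, 28.1]), 0.0)
  z 0.037 0.045 596 (array([432.6,  60.9]), array([22.1, 26.6]), 30.3)
  z 0.045 0.06 684 (array([430.7,  59.9]), array([18.7, 17.8]), 34.1)
  z 0.06 0.075 133 (array([430.8,  60.2]), array([5.4, 6.5]), 69.5)
14.47 pos [0.4319 0.0583 0.1762] yaw 32.2 tilt [ 0.013 -0.023 -1.   ] shift [-68.3 119.1  85.7] turn None w 0.0853 F [-0.2  0.1 -0.3]
```

step_arm(
  rows=[
    [[-17, 30, 0], 0],
    [[-34, 60, 0], 0],
    [[-51, 90, 0], 0],
    [[-68.3, 119, 0], 0],
    [[-68.3, 119, 20], 0],
    [[-68.3, 119, 45], 0],
    [[-68.3, 119, 70], 0],
    [[-68.3, 119, 85.5], 0],
    [[-68.3, 119, 85.5], 0],
    [[-68.3, 119, 85.5], 0],
  ],
)

```text
clock: 15.72
eef_pos: [0.4374, -0.0764, 0.0871]
tool_rot: [0.961, 0.278, 0.002, -0.013]
ft_force: [0.8, -0.6, 0.4]
grip_width: 0.0853
grasp_force: 0.0
```

step_arm(
  rows=[
    [[0, 0, 0], 0],
    [[0, 0, 0], 0],
    [[0, 0, 0], 0],
    [[0, 0, 0], 0],
    [[0, 0, 0], 0],
    [[0, 0, 0], 0],
  ],
  claw=1,
)

```text
clock: 16.48
eef_pos: [0.4378, -0.0765, 0.0876]
tool_rot: [0.961, 0.278, 0.003, -0.013]
ft_force: [-0.7, 0.1, 3.3]
grip_width: 0.0079
grasp_force: 58.5
```

```bash
python3 -c "
from h import *
go(.5382,.035,.0865)"
```

```text
16.48 pos [ 0.4378 -0.0765  0.0876] yaw 32.3 tilt [ 0.013 -0.023 -1.   ] shift [143.7 -39.4   3.9] turn None w 0.0079 F [-0.7  0.1  3.3]
```

step_arm(
  rows=[
    [[0, 0, -30], 0],
    [[0, 0, -60], 0],
    [[48, -13, -60], 0],
    [[96, -26, -60], 0],
    [[143.7, -39.4, -60], 0],
    [[143.7, -39.4, -60], 0],
    [[143.7, -39.4, -30], 0],
    [[143.7, -39.4, -8], 0],
    [[143.7, -39.4, 3.6], 0],
    [[143.7, -39.4, 3.6], 0],
    [[143.7, -39.4, 3.6], 0],
  ],
)

```text
clock: 17.85
eef_pos: [0.538, 0.0331, 0.0867]
tool_rot: [0.961, 0.277, 0.003, -0.013]
ft_force: [-0.1, -0.2, -0.2]
grip_width: 0.0079
grasp_force: 58.8
```

step_arm(
  rows=[
    [[0, 0, 0], 0],
    [[0, 0, 0], 0],
    [[0, 0, 0], 0],
    [[0, 0, 0], 0],
    [[0, 0, 0], 0],
    [[0, 0, 0], 0],
    [[0, 0, -30], 0],
    [[0, 0, -60], 0],
    [[0, 0, -90], 0],
    [[0, 0, -90], 0],
  ],
  claw=-1,
)

```text
clock: 19.1
eef_pos: [0.54, 0.0313, 0.1791]
tool_rot: [0.961, 0.278, 0.006, -0.012]
ft_force: [-0.2, 0.1, -0.5]
grip_width: 0.0853
grasp_force: 0.0
```

```bash
python3 look.py hex_bolt; python3 -c "
from h import *
go(.432,-.206,.2,32)"
```

```text
hex_bolt 0.64 [313. 252.] 613 zmax 0.042
  z 0.006 0.012 228 (array([538.4,  34. ]), array([15.6, 16.4]), 40.5)
  z 0.012 0.02 66 (array([539.2,  34.3]), array([ 8.9, 13.7]), 32.8)
  z 0.02 0.03 67 (array([540.3,  35.1]), array([3.6, 9.9]), 35.4)
  z 0.03 0.037 60 (array([540.7,  35. ]), array([3.9, 9.5]), 31.4)
  z 0.037 0.045 192 (array([538.4,  33.7]), array([9.4, 8.6]), 32.5)
19.2 pos [0.5381 0.0312 0.1763] yaw 32.2 tilt [ 0.013 -0.023 -1.   ] shift [-216.7  144.6  -29.8] turn 0.2 w 0.0854 F [-0.2  0.3 -0.1]
```

step_arm(
  rows=[
    [[-43, 29, -10], 0],
    [[-86, 58, -20], 0],
    [[-130, 87, -30], 0],
    [[-173, 116, -30], 0],
    [[-217, 145, -30], 0],
    [[-217, 145, -30], 0],
    [[-217, 145, -30], 0],
  ],
)

```text
clock: 20.08
eef_pos: [0.4316, -0.2076, 0.1993]
tool_rot: [0.961, 0.277, 0.002, -0.014]
ft_force: [-0.1, 1.3, 0.4]
grip_width: 0.0854
grasp_force: 0.0
```

```bash
python3 look.py relay pics/w5.png; python3 -c "
from h import *
go(.432,-.206,.12,32)"
```

```text
relay 0.96 [320. 237.] 1848 zmax 0.03
  z 0.006 0.012 148 (array([ 441.2, -206.3]), array([20.8, 38.7]), 1.7)
  z 0.012 0.02 113 (array([ 442. , -205.6]), array([17.3, 35.3]), 2.9)
  z 0.02 0.03 1506 (array([ 432.5, -206.4]), array([28.2, 27. ]), 45.9)
  z 0.03 0.037 11 (array([ 431.8, -208.6]), array([12.6, 20.3]), 85.5)
relay 0.31 [418. 368.] 790 zmax 0.072
  z 0.006 0.012 57 (array([ 392.5, -321.9]), array([ 2.7, 16.2]), 84.7)
  z 0.012 0.02 89 (array([ 391.1, -321.9]), array([18.3,  3.2]), 2.1)
  z 0.02 0.03 97 (array([ 389. , -321.8]), array([16.4,  3.5]), 8.3)
  z 0.03 0.037 76 (array([ 387.2, -322.6]), array([17.6,  3.2]), 15.3)
  z 0.037 0.045 86 (array([ 387.7, -322.4]), array([17.4,  3.5]), 12.6)
  z 0.045 0.06 266 (array([ 385.8, -326.3]), array([22.9,  8.2]), 27.7)
  z 0.06 0.075 117 (array([ 388.8, -327.5]), array([11.7,  3.3]), 13.1)
20.18 pos [ 0.4323 -0.2069  0.1997] yaw 32.3 tilt [ 0.012 -0.024 -1.   ] shift [-1.4  2.3 79.7] turn 0.3 w 0.0852 F [-0.2 -0.3  0.1]
```

View pics/w5.png

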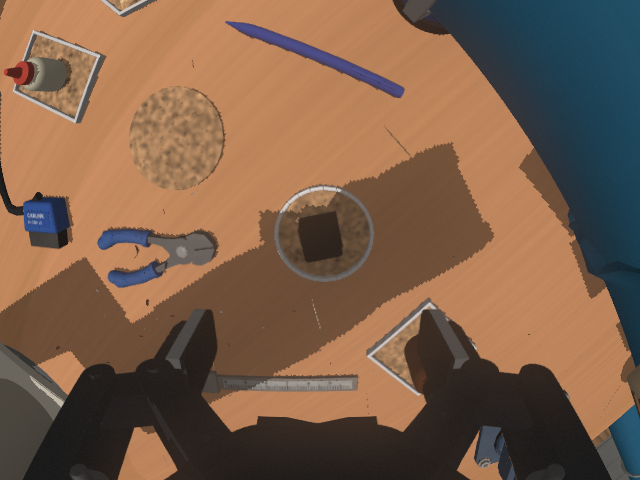

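The relay is at (320,237), 28 x 27 mm at yaw 45.9°. That makes it the small, correct one.

step_arm(
  rows=[
    [[-1.4, 2.7, 20], -7],
    [[-1.4, 2.7, 40], -13.6],
    [[-1.4, 2.7, 60], -13.6],
    [[-1.4, 2.7, 80], -13.6],
    [[-1.4, 2.7, 80], -13.6],
  ],
)

```text
clock: 20.8
eef_pos: [0.4317, -0.207, 0.1188]
tool_rot: [0.92, 0.391, 0.003, -0.014]
ft_force: [0.8, -0.1, 0.4]
grip_width: 0.0851
grasp_force: 0.0
```

```bash
python3 look.py relay; python3 -c "
from h import *
go(.4323,-.2064,.083,45.9)"
```

```text
relay 0.9 [317. 283.] 3577 zmax 0.03
  z 0.006 0.012 306 (array([ 440.9, -198. ]), array([ 6.1, 28.4]), 43.1)
  z 0.012 0.02 274 (array([ 441.6, -197.3]), array([ 2.7, 27. ]), 44.4)
  z 0.02 0.03 2943 (array([ 432.8, -206. ]), array([27.4, 27.2]), 44.8)
  z 0.03 0.037 17 (array([ 434.3, -203.8]), array([13. , 20.4]), 44.7)
20.9 pos [ 0.4329 -0.2081  0.1206] yaw 46.0 tilt [ 0.018 -0.019 -1.   ] shift [-0.8  0.2 37.6] turn 0.1 w 0.0855 F [-0.1  0.5  0.3]
```

step_arm(
  rows=[
    [[0, 0, 18], 1],
    [[0, 0, 37.5], 1],
    [[0, 0, 37.5], 1],
    [[0, 0, 37.5], 1],
  ],
)

```text
clock: 21.4
eef_pos: [0.4331, -0.2081, 0.084]
tool_rot: [0.924, 0.382, 0.005, -0.012]
ft_force: [0.6, 0.8, 1.3]
grip_width: 0.0856
grasp_force: 0.0
```

step_arm(
  rows=[
    [[0, 0, 0], 0],
    [[0, 0, 0], 0],
    [[0, 0, 0], 0],
    [[0, 0, 0], 0],
    [[0, 0, 0], 0],
    [[0, 0, 0], 0],
  ],
  claw=1,
)

```text
clock: 22.15
eef_pos: [0.4327, -0.2082, 0.0834]
tool_rot: [0.924, 0.381, 0.005, -0.012]
ft_force: [-0.1, 0.4, 5.1]
grip_width: 0.0272
grasp_force: 60.1
```

```bash
python3 -c "
from h import *
go(.437,-.0745,.0845)"
```

```text
22.15 pos [ 0.4327 -0.2082  0.0834] yaw 44.8 tilt [ 0.018 -0.018 -1.   ] shift [ 96.3 -90.7   2.3] turn None w 0.0272 F [-0.1  0.4  5.1]
```

step_arm(
  rows=[
    [[0, 0, -30], 0],
    [[0, 0, -60], 0],
    [[32, -30, -60], 0],
    [[64, -60, -60], 0],
    [[96, -90.5, -60], 0],
    [[96, -90.5, -60], 0],
    [[96, -90.5, -30], 0],
    [[96, -90.5, -10], 0],
    [[96, -90.5, 2], 0],
    [[96, -90.5, 2], 0],
    [[96, -90.5, 2], 0],
  ],
)

```text
clock: 23.52
eef_pos: [0.4366, -0.0765, 0.0843]
tool_rot: [0.924, 0.381, 0.004, -0.012]
ft_force: [-0.5, 0.1, 0.3]
grip_width: 0.0267
grasp_force: 62.4
```

step_arm(
  rows=[
    [[0, 0, 0], 0],
    [[0, 0, 0], 0],
    [[0, 0, 0], 0],
    [[0, 0, 0], 0],
    [[0, 0, 0], 0],
    [[0, 0, 0], 0],
    [[0, 0, -30], 0],
    [[0, 0, -60], 0],
    [[0, 0, -110], 0],
    [[0, 0, -110], 0],
  ],
  claw=-1,
)

```text
clock: 24.78
eef_pos: [0.4393, -0.0794, 0.198]
tool_rot: [0.924, 0.382, 0.008, -0.01]
ft_force: [0.2, -0.7, 0.2]
grip_width: 0.0853
grasp_force: 0.0
```

```bash
python3 look.py relay; python3 -c "
from h import *
go(.3905,-.336,.19,45)"
```

```text
relay 0.87 [314. 239.] 1772 zmax 0.031
  z 0.006 0.012 102 (array([446.5, -66.9]), array([ 4.7, 27.8]), 46.1)
  z 0.012 0.02 127 (array([447.1, -66.9]), array([ 2.7, 26.8]), 43.0)
  z 0.02 0.03 1226 (array([437.8, -75.7]), array([26.7, 27.1]), 45.1)
  z 0.03 0.037 308 (array([438. , -75.6]), array([25.1, 25.3]), 45.9)
24.88 pos [ 0.4368 -0.0789  0.1945] yaw 44.8 tilt [ 0.018 -0.019 -1.   ] shift [-215.1  150.6   -2.2] turn -0.2 w 0.0856 F [0.1 0.2 0.2]
```

step_arm(
  rows=[
    [[-43, 30, 0], 0],
    [[-86, 60, 0], 0],
    [[-129, 90, 0], 0],
    [[-172, 120, 0], 0],
    [[-215, 150.5, 0], 0],
    [[-215, 150.5, 0], 0],
    [[-215, 150.5, 0], 0],
  ],
)

```text
clock: 25.75
eef_pos: [0.3895, -0.3362, 0.1858]
tool_rot: [0.924, 0.381, 0.004, -0.014]
ft_force: [0.5, 0.4, -0.8]
grip_width: 0.0855
grasp_force: 0.0
```

```bash
python3 look.py brown_bottle pics/w6.png; python3 -c "
from h import *
go(.3905,-.336,.085,45)"
```

```text
brown_bottle 0.9 [324. 257.] 3206 zmax 0.073
  z 0.006 0.012 66 (array([ 389.2, -348.8]), array([56.6, 28.6]), 67.3)
  z 0.012 0.02 132 (array([ 399.5, -329.7]), array([11.8, 31.3]), 44.7)
  z 0.02 0.03 164 (array([ 399.8, -329.9]), array([11.2, 31. ]), 42.8)
  z 0.03 0.037 139 (array([ 399.6, -331.1]), array([13. , 31.8]), 38.3)
  z 0.037 0.045 186 (array([ 399.6, -330. ]), array([12.1, 31.3]), 43.3)
  z 0.045 0.06 1053 (array([ 394.2, -334.9]), array([25.9, 32.4]), 41.8)
  z 0.06 0.075 1431 (array([ 391.9, -336.7]), array([22.5, 22. ]), 4.5)
25.85 pos [ 0.3901 -0.3356  0.1866] yaw 44.9 tilt [ 0.017 -0.022 -1.   ] shift [ -2.7   4.  101.6] turn -0.1 w 0.0855 F [-0.  -0.2  0.2]
```

View pics/w6.png

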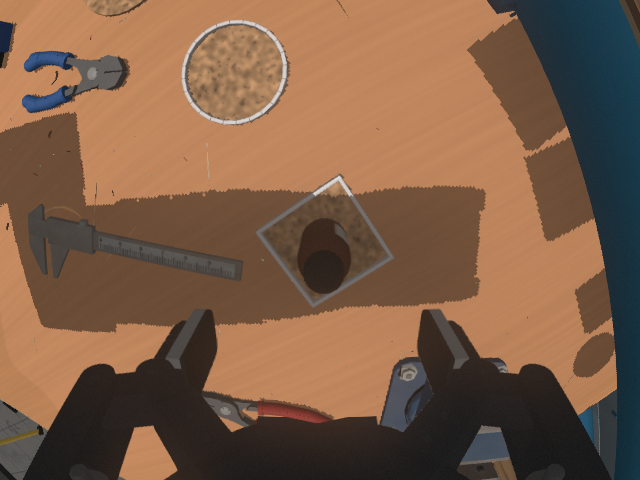

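The bottle stands at (324,257) in the square tray. The round dish at (235,72) is empty.

step_arm(
  rows=[
    [[-2.4, 5, 20], 0],
    [[-2.4, 5, 50], 0],
    [[-2.4, 5, 80], 0],
    [[-2.4, 5, 101.5], 0],
    [[-2.4, 5, 101.5], 0],
    [[-2.4, 5, 101.5], 0],
  ],
)

```text
clock: 26.6
eef_pos: [0.3928, -0.3393, 0.0868]
tool_rot: [0.924, 0.382, 0.004, -0.012]
ft_force: [-0.3, 0.3, -0.7]
grip_width: 0.085
grasp_force: 0.0
```

step_arm(
  rows=[
    [[0, 0, 0], 0],
    [[0, 0, 0], 0],
    [[0, 0, 0], 0],
    [[0, 0, 0], 0],
    [[0, 0, 0], 0],
    [[0, 0, 0], 0],
  ],
  claw=1,
)

```text
clock: 27.35
eef_pos: [0.3923, -0.34, 0.0866]
tool_rot: [0.924, 0.381, 0.004, -0.012]
ft_force: [-1.0, 0.0, 5.7]
grip_width: 0.0308
grasp_force: 59.1
```

```bash
python3 -c "
from h import *
go(.4323,-.209,.0855)"
```

```text
27.35 pos [ 0.3923 -0.34    0.0866] yaw 44.8 tilt [ 0.017 -0.019 -1.   ] shift [119.8 -63.6   4.4] turn None w 0.0308 F [-1.   0.   5.7]
```

step_arm(
  rows=[
    [[0, 0, -30], 0],
    [[0, 0, -60], 0],
    [[40, -21, -60], 0],
    [[80, -42, -60], 0],
    [[119, -63.6, -60], 0],
    [[119, -63.6, -60], 0],
    [[119, -63.6, -30], 0],
    [[119, -63.6, -9], 0],
    [[119, -63.6, 2.9], 0],
    [[119, -63.6, 2.9], 0],
    [[119, -63.6, 2.9], 0],
  ],
)

```text
clock: 28.72
eef_pos: [0.4317, -0.2114, 0.0865]
tool_rot: [0.924, 0.381, 0.004, -0.012]
ft_force: [0.5, -1.2, -0.7]
grip_width: 0.0311
grasp_force: 59.3
```

step_arm(
  rows=[
    [[0, 0, 0], 0],
    [[0, 0, 0], 0],
    [[0, 0, 0], 0],
    [[0, 0, 0], 0],
    [[0, 0, 0], 0],
    [[0, 0, 0], 0],
    [[0, 0, -30], 0],
    [[0, 0, -60], 0],
    [[0, 0, -100], 0],
    [[0, 0, -100], 0],
  ],
  claw=-1,
)

```text
clock: 29.98
eef_pos: [0.4337, -0.2143, 0.1895]
tool_rot: [0.924, 0.382, 0.007, -0.01]
ft_force: [-0.1, 0.2, 0.1]
grip_width: 0.0851
grasp_force: 0.0
```

```bash
python3 look.py brown_bottle; python3 -c "
from h import *
go(.4378,-.0757,.0845,45.2)"
```

```text
brown_bottle 0.8 [312. 252.] 3028 zmax 0.074
  z 0.006 0.012 44 (array([ 441. , -201.3]), array([ 8.8, 29. ]), 46.7)
  z 0.012 0.02 111 (array([ 441.3, -203.3]), array([11.4, 31.3]), 38.2)
  z 0.02 0.03 171 (array([ 440.8, -204.7]), array([13.8, 32.2]), 34.6)
  z 0.03 0.037 125 (array([ 441.1, -203.8]), array([12. , 31.5]), 37.5)
  z 0.037 0.045 162 (array([ 440.5, -203.3]), array([12.6, 31.5]), 42.2)
  z 0.045 0.06 1048 (array([ 435.3, -207.6]), array([26.3, 32.4]), 39.6)
  z 0.06 0.075 1354 (array([ 433.2, -209.7]), array([21.7, 21.9]), 65.2)
30.07 pos [ 0.4317 -0.2132  0.1864] yaw 44.9 tilt [ 0.017 -0.019 -1.   ] shift [ 98.6 -90.2 105.4] turn -0.3 w 0.0853 F [-0.4  0.7 -0.3]
```

step_arm(
  rows=[
    [[33, -30, 0], 0],
    [[66, -60, 0], 0],
    [[98.5, -90, 0], 0],
    [[98.5, -90, 0], 0],
    [[98.5, -90, 30], 0],
    [[98.5, -90, 60], 0],
    [[98.5, -90, 90], 0],
    [[98.5, -90, 105], 0],
    [[98.5, -90, 105], 0],
    [[98.5, -90, 105], 0],
  ],
)

```text
clock: 31.32
eef_pos: [0.4379, -0.0778, 0.0848]
tool_rot: [0.924, 0.381, 0.004, -0.012]
ft_force: [1.1, -0.1, 1.0]
grip_width: 0.0852
grasp_force: 0.0
```

step_arm(
  rows=[
    [[0, 0, 0], 0],
    [[0, 0, 0], 0],
    [[0, 0, 0], 0],
    [[0, 0, 0], 0],
    [[0, 0, 0], 0],
    [[0, 0, 0], 0],
  ],
  claw=1,
)

```text
clock: 32.08
eef_pos: [0.4385, -0.0774, 0.0855]
tool_rot: [0.924, 0.382, 0.005, -0.012]
ft_force: [-0.9, 0.1, 5.1]
grip_width: 0.0269
grasp_force: 59.8
```

```bash
python3 -c "
from h import *
go(.3899,-.3398,.2,79)"
```

```text
32.08 pos [ 0.4385 -0.0774  0.0855] yaw 44.9 tilt [ 0.018 -0.018 -1.   ] shift [-218.4  150.6 -121.2] turn -34.1 w 0.0269 F [-0.9  0.1  5.1]
```

step_arm(
  rows=[
    [[0, 0, -40], 0],
    [[0, 0, -80], 0],
    [[0, 0, -115], 0],
    [[-43, 30, -117], -7],
    [[-86, 60, -118], -14],
    [[-130, 90, -119], -21],
    [[-173, 120, -120], -28],
    [[-218, 150.5, -121], -34],
    [[-218, 150.5, -121], -34],
    [[-218, 150.5, -121], -34],
  ],
)

```text
clock: 33.33
eef_pos: [0.3892, -0.3403, 0.1985]
tool_rot: [0.773, 0.635, 0.008, -0.012]
ft_force: [0.6, 0.6, -0.1]
grip_width: 0.0274
grasp_force: 59.2
```

Run:
```python
from look import *
im,P=look('relay','pics/w7.png')
p=bot.camera_params('wrist');hsv=cv2.cvtColor(im,cv2.COLOR_RGB2HSV)
v,u=np.nonzero((hsv[...,1]<70)&(hsv[...,2]>90));W=wray(np.c_[u,v],.008,p)
e=np.linalg.norm(W-(.390,-.34),axis=1);k=(e<.056)&(e>.026);print(k.sum(),rect(W[k]))
go(.3899,-.3398,.0845,79)
```

```text
relay 0.58 [316. 316.] 5198 zmax 0.144
1493 (array([ 386.1, -338.3]), array([73.2, 81.7]), 79.3)
33.42 pos [ 0.3898 -0.3395  0.1988] yaw 78.9 tilt [ 0.026 -0.007 -1.   ] shift [ -4.6   1.4 114.2] turn -0.1 w 0.0268 F [-0.8 -0.2 -0.8]
```

View pics/w7.png

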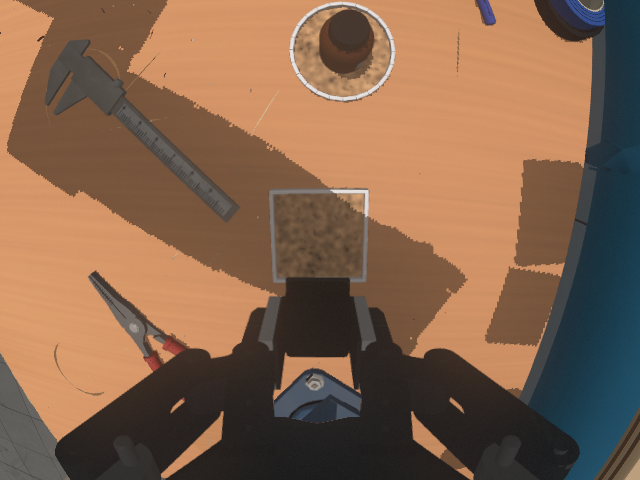

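The relay is held at (316,316), square to the empty tray at (320,235), and the bottle stands in the round dish at (345,45). I'll lower it.

step_arm(
  rows=[
    [[-4.6, 1.4, 35], 0],
    [[-4.6, 1.4, 70], 0],
    [[-4.6, 1.4, 98], 0],
    [[-4.6, 1.4, 114], 0],
    [[-4.6, 1.4, 114], 0],
    [[-4.6, 1.4, 114], 0],
  ],
)

```text
clock: 34.17
eef_pos: [0.3905, -0.3416, 0.0852]
tool_rot: [0.772, 0.636, 0.008, -0.011]
ft_force: [0.3, -0.4, -0.0]
grip_width: 0.027
grasp_force: 61.7
```

```bash
python3 -c "
from h import *
go(.3899,-.3398,.0845,79)"
```

```text
34.17 pos [ 0.3905 -0.3416  0.0852] yaw 79.0 tilt [ 0.025 -0.007 -1.   ] shift [ 0.2 -0.5  0.7] turn -0.0 w 0.027 F [ 0.3 -0.4 -0. ]
```

step_arm(
  rows=[
    [[0, -0.5, 0.6], 0],
    [[0, -0.5, 0.6], 0],
  ],
)

```text
clock: 34.42
eef_pos: [0.3896, -0.3424, 0.0846]
tool_rot: [0.772, 0.635, 0.008, -0.01]
ft_force: [0.4, -0.4, 0.1]
grip_width: 0.0271
grasp_force: 61.7
```

step_arm(
  rows=[
    [[0, 0, 0], 0],
    [[0, 0, 0], 0],
    [[0, 0, 0], 0],
    [[0, 0, 0], 0],
    [[0, 0, 0], 0],
    [[0, 0, 0], 0],
    [[0, 0, -40], 0],
    [[0, 0, -80], 0],
    [[0, 0, -115], 0],
    [[0, 0, -115], 0],
  ],
  claw=-1,
)

```text
clock: 35.67
eef_pos: [0.3912, -0.3469, 0.2027]
tool_rot: [0.772, 0.635, 0.008, -0.007]
ft_force: [0.5, 0.3, 0.2]
grip_width: 0.0854
grasp_force: 0.0
```

```bash
python3 look.py relay
python3 - <<'E'
from h import *
im,d=bot.camera('scene');cv2.imwrite('pics/s2.png',im[...,::-1])
im,d=bot.camera('top');P=pts('top',d);cv2.imwrite('pics/t2.png',cv2.resize(im[130:340,170:520,::-1],None,fx=2.2,fy=2.2))
for n,zt in dict(relay=.027,brown_bottle=.071,oil_dropper=.066,hex_bolt=.040).items():
    for r in bot.trace(n,'top')[:2]: print(n,np.round(r['uv']),P[r['pixels']&(d>0)].max(0).round(3))
E
```

```text
relay 0.64 [311. 231.] 1742 zmax 0.03
  z 0.006 0.012 137 (array([ 392.4, -329.7]), array([ 4.5, 28.3]), 78.0)
  z 0.012 0.02 94 (array([ 392.6, -329.6]), array([ 2.1, 27.2]), 77.9)
  z 0.02 0.03 1445 (array([ 390.3, -342.1]), array([28.4, 26.8]), 78.1)
  z 0.03 0.037 26 (array([ 389.8, -340.9]), array([20.1, 22.2]), 78.0)
relay [194. 312.] [0.272 0.259 0.037]
relay [480. 234.] [ 0.407 -0.326  0.032]
brown_bottle [414. 215.] [ 0.448 -0.193  0.076]
oil_dropper [274. 218.] [0.448 0.079 0.067]
hex_bolt [292. 167.] [0.545 0.04  0.043]
```

View pics/t2.png

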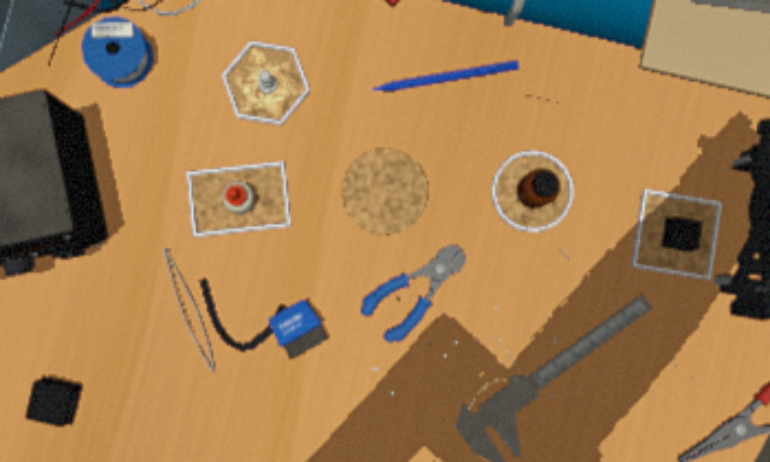

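All four things stand upright in their own dishes: the bolt in the hex (267,82), the dropper in the oblong (238,196), the bottle in the round (540,187) and the relay in the square (682,234). Each is within about 2 mm of the middle of its dish, and the pad is empty.

```bash
python3 -c "
from workcell import bot
print(bot.job_done())"
```

```text
the job is handed in; nothing more can be done
None
```

The job is handed in: the bottle, relay, bolt and dropper each stand upright in their own dish, within about 2.5 mm of its middle, after about 36 s of the 131 s allowed; no verdict was shown.

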